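Free the purge box lid and hold it at its balance point

ROBOT

A 6-joint arm with a two-finger parallel gripper is mounted at the origin on the work surface. World frame = base frame: x ahead of the robot, y to its left, z up, the work surface at z = 0. Lengths are in m, angles in degrees, forces in N, time in s.
With the tool pointing down it reaches from about 0.3 to 0.75 m from the base axis. Payload 8.5 kg.
Tool frame: the origin (TCP) lies midway between the tips of the shut fingers; the grasp point (between the pads) lies 19 mm behind it; z points along the fingers, y is the line along which they close (so a half turn about z gives the same grasp; the last joint's range is limited). The gripper opens to 85 mm and grips with 20 to 120 N. Pads are 22 mm wide; open, the fingers measure 114 mm over their backs; the gripper's body (76 mm by 85 mm) begins 54 mm behind the grasp point. The pads swing forward as they close: fully open they stand 13 mm farther back than shut.
Start: joints at [-87.279, 21.807, 74.336, -0, 83.858, -12.336], TCP at [0.143, -0.531, 0.231] pointing down, gripper open.
Joint ranges: [-178.18, 178.18], [-50.72, 133.34], [12.68, 142.11], [-81.47, 261.47], [9.98, 163.14], [-165.26, 165.26]. Speed limits (degrees/s): [136.94, 136.94, 180, 180, 180, 180].

INTERFACE

Orientations are given as a 3x3 rotation matrix whose columns are the frame's x, y, z axes.
In Python, from rig import sense, eyes, ctrl gives the robot as it stands.
- The arm moves only by the shell command python3 -m pendant 'ROWS' [FORCE]. ROWS is JSON, a list of rows, each a list of 7 numbers: the shift along the tool's x, y, z in cm, then the turn, a rotation vector about the tool's x, y, z in rad, then the finger opening in cm, from 0 to 8.54. A call has 1 to 10 rows; each row shifts and turns the commanded pose from where the row before left it, along the tool's axes as they then stand; what a row does not reach is not made up. A row lasts 1/12 s, in which the tool goes at most 41.7 mm and 7.16 degrees, less where a joint would pass 70% of its speed; a pose out of reach is approached as far as the arm can. A call with a gripper value outside its range is refused whole. The fingers move at their own pace and stop on an object; FORCE is the grip in N (left out, the last holds). Time passes only in rows, so rows that do not move let the fingers close. It gives the time, the measured TCP pose, the force and the opening at its end, in the units of the state.
- sense(): the state, without advancing time (a new reading comes with each control period).
- eyes.read_camera(name): name is "side" or "top" or "wrist"; returns a dict with "img" (480x640x3 uint8, red, green, blue), "range_z" (480x640 float32, m along the optical axis (not along the pixel's ray), 0 where there is no reading), "fx", "fy", "cx", "cy" (pixels), "R" (3x3) and "t" (3): a world point X has camera coordinates R X + t; the wrist camera has in their place "T_tool_cam" (4x4, takes a point from camera to tool coordinates, whose origin is the TCP and whose axes are the flange's). Camera axes: x right, y down, z forward; pixel columns grow to the right and rows downward; lengths in m; the calibration is good to about 2 mm. A picture is of the moment at which its call begins: read the wrist's pose just before it.
- ctrl.sign_off(): hands the job in, once; it reports no verdict.
The state is a dict: "clock": time; "joint_pos": joint angles; "joint_velocities": joint speeds; "joint_efforts": joint torques, N m; "tcp_pos": TCP position; "eef_rot": TCP orientation; "force": force on the tool from outside, world axes, zero at the start; "moment": the same for the moment, N m; "grip_width": finger opening in m.
Only numpy, scipy, OpenCV 4.12 (cv2) and the standard library are available. Lean on these libraries where they do the work, as an engineer would, in place of code of your own. Each camera call takes 0.05 s, during which the arm holds its last target. There are 200 camera calls.

TASK

The stay that props the lid of the small steel purge box has come off and a colleague is about to fit a new one. Turn the captive wing nut beside the lid a quarter turn clockwise, so that its tongue is right off the lid, then lift the lid by its round bar to its balance point, a little short of upright, where it would fall neither shut nor open, and do not let it tip past that over the back. Finish while still gripping the bar and holding the lid still at the balance point, with nothing let go and with the other things on the bench left where they are.

Things in the scene. Friction and masses are not known exactly. Their poses are not given: they have to be found in the camera images.
- purge_box: Grey steel box, 150 x 150 mm and 100 mm high, fixed to the bench. Origin: centre of its underside on the bench. Its +x axis points from the side of the lid's bar (roughly facing the robot) to the hinge side, +z up. A steel lug for the wing nut sticks out on its -y side.
- lid_hinge (a point): Middle of the lid's hinge line, on top of the box's far wall: at (75, 0, 100) mm in the box's frame. The hinge line runs along the box's y axis.
- lid_angle (a joint): Lid angle about the hinge, rad: 0 shut on the box, growing as its bar side rises and swings over to the hinge side; pi/2 plate upright; stop at 2.1, fallen open. Balance point: 1.221 rad (70 degrees), short of upright because of the heavy housing on its outer face. The hinge is almost free: let go more than 0.02 rad off balance, the lid falls shut (below) or open (above).
- lid: The lid: aluminium plate, 150 x 150 x 8 mm, with its housing and bar, about 0.6 kg. Origin: middle of the hinge line, turning with the lid. Lid shut, its axes are the box's: the plate reaches from the origin 150 mm along -x, 75 mm either side in y and up to 8 mm in z.
- lid_housing (a point): Middle of the top of the black filter housing (65 x 90 mm, 44 mm high) on the lid's outer face; with the lid shut the housing covers 30 to 95 mm from the hinge line and its top is 152 mm above the bench.
- lid_bar (a point): Round steel bar on the lid, 12 mm thick, 80 mm between its end posts, parallel to the hinge line. The point is its middle. Lid shut: 165 mm to the hinge line's -x side (box frame), 40 mm above it, 140 mm above the bench, 32 mm over the lid's upper face. Radius about the hinge 170 mm; at balance 169 mm above the hinge, 19 mm to its -x side. It can turn between pads that pinch it across from above.
- wing_nut (a joint): Wing nut angle, rad, 0 to 1.57 (stop), growing clockwise from above; starts at 0 to 0.3 and stays where left (friction 0.06 N m). At 0 its tongue (10 mm wide, 45 mm long from the axis) points along the box's +y axis, over the lid, and blocks it; the lid's edge is 30 mm from the axis. From about 0.96 the tongue is off the lid; a full quarter turn lays it along the box's +x axis.
- wing_grip (a point): Middle of the wing nut's brass wings, on its upright axis: 10 mm to the -x side and 105 mm to the -y side of the box's centre, 146 mm above the bench. The wings are an upright plate 10 mm thick, 44 mm long in the direction of the tongue and 32 mm high (130 to 162 mm above the bench).
- sleeve_a: Bystander: short steel tube, 26 mm outside, 34 mm high, standing on its end by the box. Origin: centre of its underside.
- sleeve_b: Bystander: steel tube like sleeve_a.
- sleeve_c: Bystander: steel tube like sleeve_a.
- wrench: Bystander: steel wrench, 150 mm, lying in front of the box. Not needed.
- magnet: Bystander: red welding magnet, 50 x 50 x 24 mm, lying near the wing nut's side of the box.
- brush: Bystander: brush, 180 mm, lying beyond the steel tubes.
- spray_can: Bystander: can, 60 mm thick, 150 mm high, standing to the robot's right.
- jar: Bystander: jar, 68 mm thick, 85 mm high, standing to the robot's left.

How it is judged (in metres and radians):
On the way, in this order (a step that is already met when the one before it is completed fails the run):
1. the wing nut is turned off the lid while the lid is still shut (value of joint wing_nut above 1.2 rad and value of joint lid_angle below 0.1 rad), for 0.2 s.
2. the lid is lifted by its bar, gripped in the fingers (value of joint wing_nut above 1.2 rad and contact force between the fingers and lid above 2 N and value of joint lid_angle above 0.6 rad and distance between the grasp point and lid_bar below 0.05 m), for 0.2 s.
At the end, for the whole second after the job is handed in: The lid is held still (under 0.05 rad/s) within 0.08 rad of its balance point at 1.221 rad, the fingers still grip it at its bar (grasp point within 50 mm of the bar's middle) with more than 2 N, and the wing nut is turned past 1.2 rad (value of joint wing_nut above 1.2 rad and contact force between the fingers and lid above 2 N and value of joint lid_angle between 1.141 and 1.301 rad and velocity of joint lid_angle between -0.05 and 0.05 rad/s and distance between the grasp point and lid_bar below 0.05 m); the arm keeps its last pose, push and grip.
It fails at once if the lid goes over the back (past 1.6 rad) (value of joint lid_angle above 1.6 rad).
It fails at once if a bystander is moved more than 30 mm (distance of any of sleeve_a, sleeve_b, sleeve_c, wrench, magnet, brush, spray_can, jar from where it was at the start of the episode above 0.03 m).
It also fails if it takes over 54 s, if anything falls off the work surface, if the arm or the gripper's body presses on something with over 40 N, if the wrist force passes 120 N, or if a joint passes its speed limit or range.

## Working session

There is one attempt and no reset: what is moved stays moved. The work goes in short steps, Python scripts to look and compute and a shell command to move; the robot and the scene stay as the last step left them, time stands still between calls to the robot, and variables do not carry over. Pictures are saved under pics/ and viewed, on a budget of 10 in all, crops included, one or two more only if the job needs it, and the job is handed in when it is done.

```bash
ls; mkdir -p pics; python3 - <<'E'
from rig import sense, eyes, ctrl
import cv2,numpy as np,pickle
s=sense();print({k:np.round(v,3).tolist() for k,v in s.items()})
for n in("top","side"):
    c=eyes.read_camera(n);pickle.dump(c,open(f"pics/{n}.pkl","wb"))
    cv2.imwrite(f"pics/{n}0.png",c["img"][:,:,::-1]);print(n,c["fx"],c["cx"],c["cy"],np.round(c["R"],3).tolist(),c["t"])
E
```

```text
pics
{'clock': 0.0, 'joint_pos': [-87.278, 21.84, 74.386, -0.002, 83.859, -12.335], 'joint_velocities': [-0.101, 0.045, -0.05, 0.129, -0.051, 0.078], 'joint_efforts': [0.002, -44.846, -23.128, -0.0, 0.005, 0.0], 'tcp_pos': [0.143, -0.531, 0.231], 'eef_rot': [[0.966, 0.26, -0.0], [0.26, -0.966, 0.001], [0.0, -0.001, -1.0]], 'force': [-0.372, 0.243, 0.522], 'moment': [-0.064, -0.045, -0.003], 'grip_width': 0.085}
top 609.7125542471406 322.18925765633185 241.1978538374853 [[-0.03, -1.0, 0.003], [-0.997, 0.03, -0.075], [0.075, -0.006, -0.997]] [0.00456594 0.56664561 1.97899619]
side 612.7973830582159 320.6263309191313 236.52540611924297 [[-0.998, -0.056, -0.02], [-0.027, 0.726, -0.687], [0.053, -0.685, -0.726]] [0.5390981  0.1140341  1.62068299]
```

View pics/top0.png

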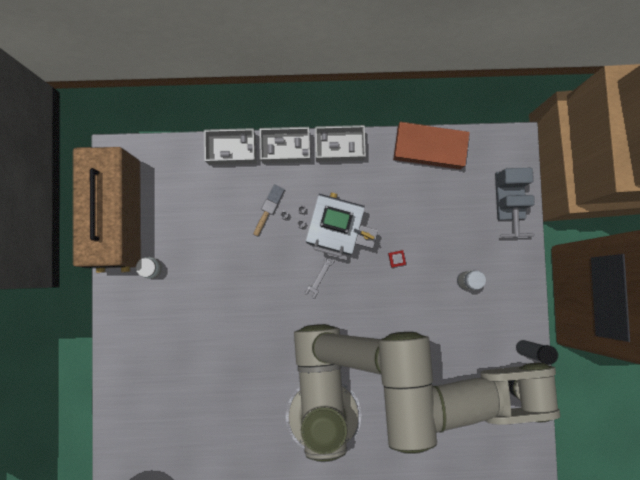

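View pics/side0.png

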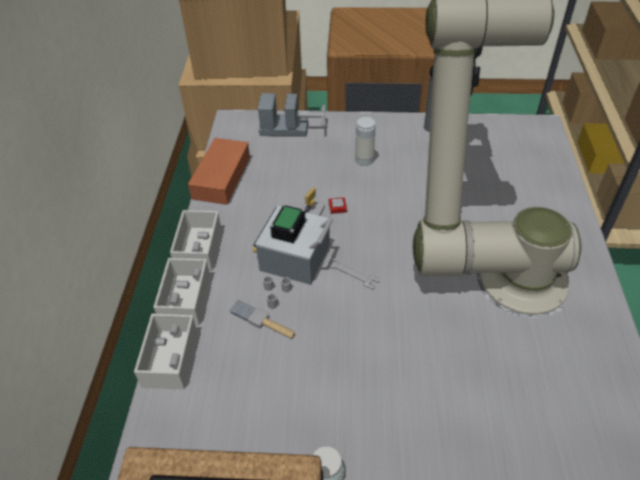

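The top view shows the box at about (336,225), the wing nut at (367,236) and the magnet at (397,259). The sleeves are left of the box, at (285–302, 210–225). The side view agrees. Next I'll measure the box pose from depth and colour.

```bash
cat > h.py <<'E'
import numpy as np,cv2,pickle
def world(c):
    v,u=np.mgrid[:480,:640];z=c["range_z"]
    P=np.dstack([(u-c["cx"])/c["fx"]*z,(v-c["cy"])/c["fy"]*z,z])
    return (P-np.array(c["t"]))@np.array(c["R"])   # R^T (p-t)
def ray(c,u,v,h):
    R=np.array(c["R"]);t=np.array(c["t"]);d=R.T@[(u-c["cx"])/c["fx"],(v-c["cy"])/c["fy"],1];o=-R.T@t
    return o+d*(h-o[2])/d[2]
E
python3 - <<'E'
from h import *
for n,(x0,x1,y0,y1) in {"top":(290,390,180,270),"side":(240,345,180,290)}.items():
    c=pickle.load(open(f"pics/{n}.pkl","rb"));W=world(c);sub=np.zeros((480,640),bool);sub[y0:y1,x0:x1]=1
    m=sub&(abs(W[...,2]-.106)<.012)&(c["range_z"]>0)
    m=cv2.morphologyEx(m.astype(np.uint8),cv2.MORPH_OPEN,np.ones((5,5)))
    n_,l,st,ce=cv2.connectedComponentsWithStats(m);k=1+st[1:,4].argmax();m=l==k
    P=W[m];print(n,len(P),"z",np.median(P[:,2]))
    r=cv2.minAreaRect((P[:,:2]*1000).astype(np.float32));print(r)
    hsv=cv2.cvtColor(c["img"],cv2.COLOR_RGB2HSV)
    b=sub&(hsv[...,0]>15)&(hsv[...,0]<32)&(hsv[...,1]>130)&(hsv[...,2]>80)
    n_,l,st,ce=cv2.connectedComponentsWithStats(b.astype(np.uint8))
    for i in range(1,n_):
        if st[i,4]>5:print("brass",st[i],ce[i],np.round(np.median(W[l==i],0),3),ray(c,*ce[i],.15).round(3))
    img=cv2.resize(c["img"][y0:y1,x0:x1],None,fx=4,fy=4,interpolation=cv2.INTER_CUBIC)[:360,:400];cv2.imwrite(f"pics/{n}c.png",img[:,:,::-1])
a=[cv2.imread(f"pics/{n}c.png") for n in("top","side")];cv2.imwrite("pics/both.png",np.hstack(a))
E
```

```text
top 942 z 0.10825735558662966
((594.8859252929688, -48.81640625), (150.81103515625, 114.37867736816406), 72.67217254638672)
brass [362 232  10   6  22] [366.13636364 234.95454545] [ 0.571 -0.146  0.159] [ 0.572 -0.147  0.15 ]
side 1578 z 0.10778351100896325
((615.7437133789062, -66.33614349365234), (186.1207733154297, 158.90029907226562), 74.47696685791016)
brass [307 190   7  15  71] [310.04225352 197.76056338] [ 0.574 -0.142  0.146] [ 0.573 -0.136  0.15 ]
```

View pics/both.png

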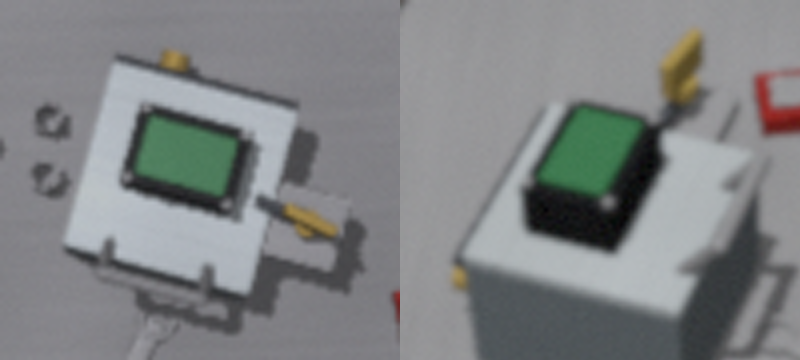

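The crop shows the lid corners at crop pixels (118,57), (297,105), (247,296) and (65,245). The brass wings run from (285,208) to (335,235), with the tongue over the lid edge, turned slightly clockwise. The bar is in front at about (155,283). From these I'll compute the frame.

```bash
python3 - <<'E'
from h import *
from rig import sense
c=pickle.load(open("pics/top.pkl","rb"))
C=[ray(c,290+a/4-.375,180+b/4-.375,.108)[:2] for a,b in [(118,57),(297,105),(247,296),(65,245)]]
print(np.round(C,3)); r=cv2.minAreaRect((np.array(C)*1000).astype(np.float32));print(r)
ctr=np.mean(C,0);ex=(C[0]+C[1]-C[2]-C[3]);ex/=np.linalg.norm(ex);ey=(C[0]+C[3]-C[1]-C[2]);ey/=np.linalg.norm(ey)
yaw=np.mean([np.arctan2(ex[1],ex[0]),np.arctan2(-ey[0],ey[1])]);print(ctr,np.degrees([np.arctan2(ex[1],ex[0]),np.arctan2(-ey[0],ey[1]),yaw]))
B=np.array([[np.cos(yaw),-np.sin(yaw)],[np.sin(yaw),np.cos(yaw)]])
print("wing",ctr+B@[-.010,-.105],"bar",ctr+B@[-.09,0],"hinge",ctr+B@[.075,0])
w=[ray(c,290+a/4-.375,180+b/4-.375,.16)[:2] for a,b in[(287,208),(335,235)]];d=w[0]-w[1]
print("wing dir deg",np.degrees(np.arctan2(d[1],d[0])),"len",np.linalg.norm(d),np.mean(w,0))
E
```

```text
[[ 0.71  -0.007]
 [ 0.668 -0.147]
 [ 0.518 -0.102]
 [ 0.563  0.039]]
((614.7386474609375, -54.739906311035156), (148.14991760253906, 155.90475463867188), 72.6735610961914)
[ 0.61464413 -0.05417745] [-16.95071118 -17.12581725 -17.03826422]
wing [ 0.57431696 -0.15163882] bar [ 0.5285943  -0.02780652] hinge [ 0.68635233 -0.07615322]
wing dir deg 58.764052468640486 len 0.04200543714767424 [ 0.57099415 -0.15027322]
```

```bash
python3 -m pendant '[[2.5,-1.25,0,0,0,0,6],[2.5,-1.25,0,0,0,0,6],[2.5,-1.25,0,0,0,0,6],[2.5,-1.25,0,0,0,0,6],[2.5,-1.25,0,0,0,0,6],[2.5,-1.25,0,0,0,0,6],[2.5,-1.25,0,0,0,0,6],[2.5,-1.25,0,0,0,0,6],[2.5,-1.25,0,0,0,0,6],[2.5,-1.25,0,0,0,0,6]]' 60
python3 -m pendant '[[2.5,-1.25,0,0,0,0,6],[2.5,-1.25,0,0,0,0,6],[2.5,-1.25,0,0,0,0,6],[2.5,-1.25,0,0,0,0,6],[2.5,-1.25,0,0,0,0,6],[2.5,-1.25,0,0,0,0,6],[2.5,-1.25,0,0,0,0,6],[2.5,-1.25,0,0,0,0,6],[0,0,0,0,0,0,6],[0,0,0,0,0,0,6]]'
cat > look.py <<'E'
import sys,cv2,pickle,numpy as np
from rig import sense,eyes
n=sys.argv[1];s=sense();c=eyes.read_camera("wrist")
T=np.eye(4);T[:3,:3]=s["eef_rot"];T[:3,3]=s["tcp_pos"]
M=np.linalg.inv(T@np.array(c["T_tool_cam"]));c["R"]=M[:3,:3];c["t"]=M[:3,3]
pickle.dump(c,open(f"pics/{n}.pkl","wb"));cv2.imwrite(f"pics/{n}.png",c["img"][:,:,::-1])
E
python3 look.py w1
```

```text
clock: 0.93
tcp_pos: [0.3526, -0.3443, 0.2311]
eef_rot: [[0.966, 0.26, -0.0], [0.26, -0.966, 0.001], [-0.0, -0.001, -1.0]]
force: [-0.2, 0.1, -0.7]
grip_width: 0.0597
clock: 1.77
tcp_pos: [0.5194, -0.196, 0.2308]
eef_rot: [[0.965, 0.262, -0.001], [0.262, -0.965, 0.0], [-0.001, -0.001, -1.0]]
force: [0.1, 0.4, -0.5]
grip_width: 0.06
```

View pics/w1.png

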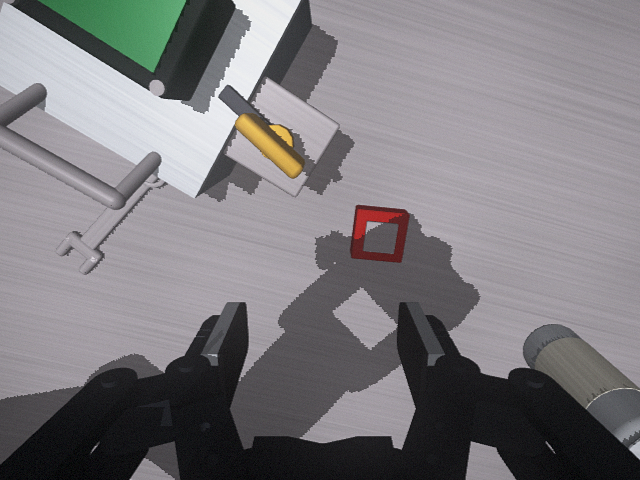

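The wrist view shows the wings from (240,122) to (298,170), the bar axis from about (2,130) to (117,200), the near-right lid corner at (196,197), and the magnet clear at (380,235).

```bash
python3 - <<'E'
from h import *
c=pickle.load(open("pics/w1.pkl","rb"));W=world(c)
hsv=cv2.cvtColor(c["img"],cv2.COLOR_RGB2HSV)
m=(hsv[...,0]>15)&(hsv[...,0]<32)&(hsv[...,1]>130)&(hsv[...,2]>60)&(W[...,2]>.15)
P=W[m];print(len(P),P[:,2].max());r=cv2.minAreaRect((P[P[:,2]>.155][:,:2]*1000).astype(np.float32));print(r, cv2.boxPoints(r))
for q,h in [((2,130),.14),((117,200),.14),((196,197),.108),((310,8),.108)]:print(q,ray(c,*q,h).round(4))
# bar depth points
v,u=np.mgrid[:480,:640];b=(u<112)&(v>125)&(v<205)&(abs(W[...,2]-.140)<.008)&(hsv[...,1]<60)
Q=W[b];L=cv2.fitLine(Q[:,:2].astype(np.float32),cv2.DIST_HUBER,0,.01,.01).ravel();print("bar",len(Q),Q[:,2].max(),L,np.degrees(np.arctan2(L[1],L[0])))
E
```

```text
1363 0.37254291464673317
((573.896728515625, -157.93251037597656), (33.579471588134766, 46.562374114990234), 16.37164878845215) [[ 551.2256  -140.32776]
 [ 564.35    -185.0022 ]
 [ 596.5679  -175.53726]
 [ 583.4435  -130.86282]]
(2, 130) [5.387e-01 5.000e-04 1.400e-01]
(117, 200) [ 0.5147 -0.0678  0.14  ]
(196, 197) [ 0.5199 -0.1055  0.108 ]
(310, 8) [ 0.6518 -0.1525  0.108 ]
bar 2594 0.14790398557608347 [ 0.3034441   0.95284927  0.5269246  -0.03263932] 72.33542
```

```bash
python3 - <<'E'
from h import *
c=pickle.load(open("pics/w1.pkl","rb"));W=world(c)
hsv=cv2.cvtColor(c["img"],cv2.COLOR_RGB2HSV)
m=((hsv[...,0]>15)&(hsv[...,0]<32)&(hsv[...,1]>130)&(hsv[...,2]>60)&(abs(W[...,2]-.16)<.0035))
m[:80]=0;m[:,:220]=0;m[200:]=0;m[:,330:]=0
P=W[m];L=cv2.fitLine(P[:,:2].astype(np.float32),cv2.DIST_HUBER,0,.01,.01).ravel();d=L[:2]*np.sign(L[1]);s=(P[:,:2]-L[2:])@d
lo,hi=np.percentile(s,[1,99]);print(len(P),"deg",np.degrees(np.arctan2(d[1],d[0])),"mid",L[2:]+d*(lo+hi)/2,"len",hi-lo)
from rig import sense
s=sense();R=np.array(s["eef_rot"]);print(R.T@(np.r_[L[2:]+d*(lo+hi)/2,.138]-s["tcp_pos"]))
E
```

```text
1346 deg 62.265087 mid [ 0.57215759 -0.1520498 ] len 0.04142059915698257
[ 0.06318237 -0.02917712  0.09288015]
```

```bash
python3 -m pendant '[[2.1,-1,0,0,0,0,4.5],[2.1,-1,0,0,0,0,4.5],[2.2,-0.9,0,0,0,0,4.5],[0,0,0,0,0,-0.115,4.5],[0,0,0,0,0,-0.115,4.5],[0,0,0,0,0,-0.115,4.5],[0,0,0,0,0,-0.115,4.5],[0,0,0,0,0,-0.115,4.5],[0,0,0,0,0,-0.115,4.5],[0,0,0,0,0,-0.115,4.5]]'
python3 -m pendant '[[0,0,1.5,0,0,0,4.5],[0,0,1.5,0,0,0,4.5],[0,0,1,0,0,0,4.5],[0,0,0,0,0,0,4.5]]'
python3 look.py w2
```

```text
clock: 2.65
tcp_pos: [0.5725, -0.1534, 0.2312]
eef_rot: [[0.479, 0.878, -0.001], [0.878, -0.479, 0.0], [-0.0, -0.001, -1.0]]
force: [0.2, 0.3, 0.0]
grip_width: 0.0451
clock: 2.98
tcp_pos: [0.572, -0.1527, 0.1892]
eef_rot: [[0.483, 0.875, -0.004], [0.875, -0.483, 0.002], [-0.0, -0.004, -1.0]]
force: [-0.8, 0.9, -0.9]
grip_width: 0.0448
```

View pics/w2.png

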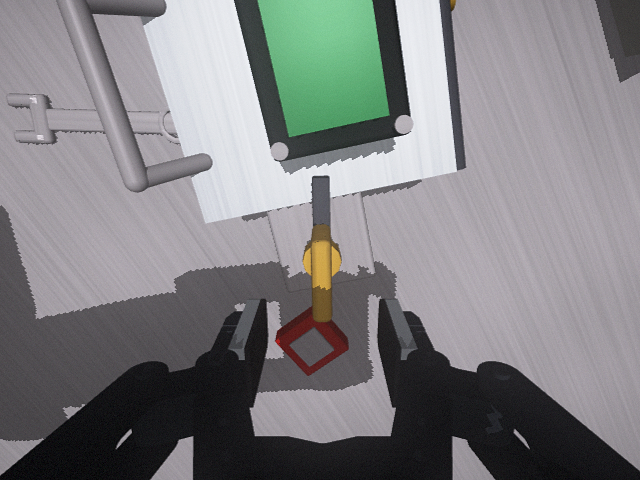

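The wings stand vertical in the image, centred between the pads at u≈320, with the tongue at (320,185) over the lid. I'll descend and grip.

```bash
python3 -m pendant '[[0,0,1.2,0,0,0,4.5],[0,0,1.2,0,0,0,4.5],[0,0,1.2,0,0,0,4.5],[0,0,1.1,0,0,0,4.5],[0,0,0,0,0,0,4.5],[0,0,0,0,0,0,4.5]]'
python3 -m pendant '[[0,0,0,0,0,0,0.4],[0,0,0,0,0,0,0.4],[0,0,0,0,0,0,0.4],[0,0,0,0,0,0,0.4],[0,0,0,0,0,0,0.4],[0,0,0,0,0,0,0.4]]' 60
```

```text
clock: 3.53
tcp_pos: [0.5734, -0.1526, 0.145]
eef_rot: [[0.482, 0.876, 0.0], [0.876, -0.482, -0.0], [-0.0, 0.0, -1.0]]
force: [0.5, -0.9, 0.0]
grip_width: 0.0452
clock: 4.03
tcp_pos: [0.5722, -0.1516, 0.1455]
eef_rot: [[0.482, 0.876, -0.002], [0.876, -0.482, 0.001], [-0.0, -0.002, -1.0]]
force: [-8.3, 3.8, 9.3]
grip_width: 0.0082
```

```bash
python3 -m pendant '[[0,0,0,0,0,0.08,0.4],[0,0,0,0,0,0.08,0.4],[0,0,0,0,0,0.08,0.4],[0,0,0,0,0,0.08,0.4],[0,0,0,0,0,0.08,0.4],[0,0,0,0,0,0.08,0.4],[0,0,0,0,0,0.08,0.4],[0,0,0,0,0,0.08,0.4]]'
python3 -m pendant '[[0,0,0,0,0,0.08,0.4],[0,0,0,0,0,0.08,0.4],[0,0,0,0,0,0.08,0.4],[0,0,0,0,0,0.08,0.4],[0,0,0,0,0,0.08,0.4],[0,0,0,0,0,0.08,0.4],[0,0,0,0,0,0.08,0.4],[0,0,0,0,0,0.08,0.4],[0,0,0,0,0,0,0.4],[0,0,0,0,0,0,0.4]]'; python3 -c "
from rig import sense;s=sense();print(s['moment'],s['force'])"
```

```text
clock: 4.7
tcp_pos: [0.5722, -0.1518, 0.1455]
eef_rot: [[0.911, 0.412, -0.002], [0.412, -0.911, 0.0], [-0.001, -0.001, -1.0]]
force: [-7.6, 3.1, 8.8]
grip_width: 0.008
clock: 5.53
tcp_pos: [0.5722, -0.1519, 0.1455]
eef_rot: [[0.978, -0.211, -0.002], [-0.211, -0.978, 0.0], [-0.002, 0.0, -1.0]]
force: [-7.3, 2.3, 7.9]
grip_width: 0.0085
[ 0.339236    1.38431242 -0.09412346] [-7.26155509  2.29790811  7.90189166]
```

```bash
python3 -m pendant '[[0,0,0,0,0,0,2.6],[0,0,0,0,0,0,2.6],[0,0,0,0,0,0,2.6],[0,0,-1,0,0,0,2.6],[0,0,-2.5,0,0,0,2.6],[0,0,-3,0,0,0,2.6],[0,0,-3,0,0,0,2.6],[0,-2,-1,0,0,0,2.6],[0,-2,0,0,0,0,2.6],[0,-2,0,0,0,0,2.6]]' 40
python3 -m pendant '[[-1,-2,0,0,0,-0.12,4.5],[0,0,0,0,0,-0.12,4.5],[0,0,0,0,0,-0.12,4.5],[0,0,0,0,0,-0.12,4.5],[0,0,0,0,0,-0.12,4.5],[0,0,0,0,0,-0.12,4.5],[0,0,0,0,0,-0.12,4.5],[0,0,0,0,0,-0.12,4.5],[0,0,0,0,0,-0.12,4.5],[0,0,0,0,0,-0.12,4.5]]'
python3 -m pendant '[[0,0,0,0,0,-0.12,4.5],[0,0,0,0,0,-0.12,4.5],[0,0,0,0,0,-0.04,4.5],[0,0,0,0,0,0,4.5]]'
python3 look.py w3
```

```text
clock: 6.37
tcp_pos: [0.5863, -0.0933, 0.2513]
eef_rot: [[0.977, -0.211, 0.003], [-0.211, -0.977, -0.001], [0.003, 0.0, -1.0]]
force: [0.4, 0.1, -0.4]
grip_width: 0.0262
clock: 7.2
tcp_pos: [0.5804, -0.072, 0.2502]
eef_rot: [[0.546, 0.838, 0.001], [0.838, -0.546, -0.0], [0.0, 0.001, -1.0]]
force: [-0.6, -0.1, 0.6]
grip_width: 0.045
clock: 7.53
tcp_pos: [0.5804, -0.072, 0.2501]
eef_rot: [[0.297, 0.955, 0.001], [0.955, -0.297, -0.0], [0.0, 0.001, -1.0]]
force: [0.3, 0.2, -0.2]
grip_width: 0.0447
```

View pics/w3.png

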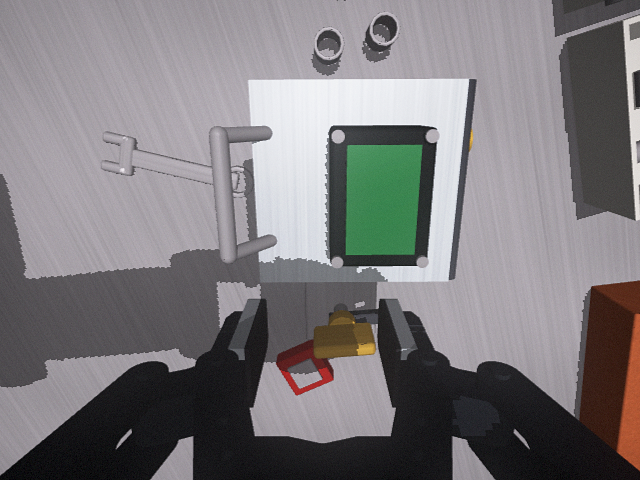

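The wing nut is now turned, with its tongue at (375,315) lying along the box's +x and off the lid. The bar runs from (216,130) to (229,258). I'll measure it exactly.

```bash
python3 - <<'E'
from h import *
from rig import sense
c=pickle.load(open("pics/w3.pkl","rb"));W=world(c)
v,u=np.mgrid[:480,:640]
b=(u>200)&(u<245)&(v>145)&(v<245)&(W[...,2]>.125)&(W[...,2]<.16)
Q=W[b];L=cv2.fitLine(Q[:,:2].astype(np.float32),cv2.DIST_HUBER,0,.01,.01).ravel();print("bar",len(Q),np.percentile(Q[:,2],[50,98]),L,np.degrees(np.arctan2(L[1],L[0])))
e=[ray(c,*q,.14) for q in((217,131),(229,256))];print("ends",np.round(e,4),"mid",np.mean(e,0))
h=[ray(c,*q,.108) for q in((249,80),(475,80),(455,281),(261,283))];print("lid",np.round(h,4))
p=np.mean(e,0);n=np.array([-L[1],L[0]]);p[:2]-=n*(n@(p[:2]-L[2:]));p[2]=.133
s=sense();R=np.array(s["eef_rot"]);print("bar mid",p,"tool shift cm",100*R.T@(p-s["tcp_pos"]),"tool y deg",np.degrees(np.arctan2(R[1,1],R[0,1])))
E
```

```text
bar 1864 [0.14422603 0.1461419 ] [ 0.2860161   0.95822483  0.5282135  -0.02571985] 73.38041
ends [[ 0.5383  0.0129  0.14  ]
 [ 0.5148 -0.067   0.14  ]] mid [ 0.52653657 -0.02702403  0.14      ]
lid [[ 0.5632  0.0386  0.108 ]
 [ 0.7093 -0.0068  0.108 ]
 [ 0.6673 -0.1491  0.108 ]
 [ 0.5194 -0.1049  0.108 ]]
bar mid [ 0.52771889 -0.02737693  0.133     ] tool shift cm [ 2.6794199  -6.37666192 11.69148787] tool y deg -17.42603888012754
```

```bash
python3 -m pendant '[[0.9,-2.1,0,0,0,0,4.5],[0.9,-2.1,0,0,0,0,4.5],[0.9,-2.1,0,0,0,0,4.5],[0,0,2,0,0,0,4.5],[0,0,2,0,0,0,4.5],[0,0,2,0,0,0,4.5],[0,0,0,0,0,0,4.5]]'
python3 look.py w4; python3 - <<'E'
from h import *
from rig import sense
c=pickle.load(open("pics/w4.pkl","rb"));s=sense();print(s["tcp_pos"])
R=np.array(s["eef_rot"]);print("shift",100*R.T@(np.array([.528,-.0277,.127])-s["tcp_pos"]))
E
```

```text
clock: 8.17
tcp_pos: [0.5268, -0.027, 0.1866]
eef_rot: [[0.3, 0.954, -0.006], [0.954, -0.3, 0.002], [-0.0, -0.006, -1.0]]
force: [-0.4, -0.2, -0.7]
grip_width: 0.0451
[ 0.52765637 -0.02724677  0.18855848]
shift [-0.03223856  0.06541815  6.15567858]
```

View pics/w4.png

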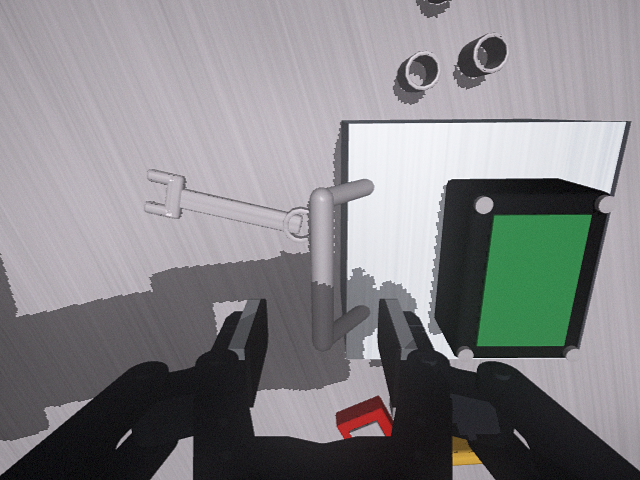

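The bar stands vertical at u≈322, centred between the pads, and nothing is in the way. I'll descend and grip.

```bash
python3 -m pendant '[[0,0,1.5,0,0,0,4.5],[0,0,1.5,0,0,0,4.5],[0,0,1.5,0,0,0,4.5],[0,0,1.3,0,0,0,4.5],[0,0,0.2,0,0,0,4.5],[0,0,0,0,0,0,4.5]]'
python3 -m pendant '[[0,0,0,0,0,0,0.6],[0,0,0,0,0,0,0.6],[0,0,0,0,0,0,0.6],[0,0,0,0,0,0,0.6],[0,0,0,0,0,0,0.6],[0,0,0,0,0,0,0.6]]' 40
```

```text
clock: 8.72
tcp_pos: [0.5287, -0.0276, 0.1301]
eef_rot: [[0.299, 0.954, 0.001], [0.954, -0.299, -0.0], [0.0, 0.001, -1.0]]
force: [0.4, -0.1, 0.1]
grip_width: 0.0452
clock: 9.22
tcp_pos: [0.5264, -0.0268, 0.1305]
eef_rot: [[0.298, 0.955, -0.004], [0.955, -0.298, 0.001], [-0.0, -0.004, -1.0]]
force: [-11.4, 2.4, 11.6]
grip_width: 0.0102
```

```bash
python3 - <<'E'
import numpy as np
t=np.r_[0,.02,np.arange(.06,1.11,.045),1.13,1.155,1.18,1.2,1.21,1.221]
u=-16.5*np.cos(t)+4*np.sin(t);w=16.5*np.sin(t)+4*np.cos(t)
for a,y,z in zip(t[1:],np.diff(u),-np.diff(w)):print(f"{a:.3f} {y:.2f} {z:.2f}")
E
```

```text
0.020 0.08 -0.33
0.060 0.19 -0.65
0.105 0.24 -0.73
0.150 0.27 -0.71
0.195 0.30 -0.70
0.240 0.34 -0.69
0.285 0.37 -0.67
0.330 0.40 -0.65
0.375 0.43 -0.63
0.420 0.45 -0.61
0.465 0.48 -0.59
0.510 0.51 -0.57
0.555 0.53 -0.55
0.600 0.56 -0.52
0.645 0.58 -0.50
0.690 0.60 -0.47
0.735 0.62 -0.44
0.780 0.64 -0.42
0.825 0.66 -0.39
0.870 0.68 -0.36
0.915 0.69 -0.33
0.960 0.70 -0.29
1.005 0.72 -0.26
1.050 0.73 -0.23
1.095 0.74 -0.20
1.130 0.58 -0.13
1.155 0.42 -0.08
1.180 0.42 -0.07
1.200 0.34 -0.05
1.210 0.17 -0.02
1.221 0.19 -0.02
```

```bash
cat > est.py <<'E'
import numpy as np
from rig import sense
s=sense();a=np.radians(-17.1);ex=np.array([np.cos(a),np.sin(a),0])
b=np.array(s["tcp_pos"])-.0095*np.array(s["eef_rot"])[:,2]
b0=np.array([.5264,-.0268,.140]);d=b-b0
u=-.165+d@ex;w=.040+d[2]
print("r",np.hypot(u,w),"theta",np.arctan2(w,-u)-np.arctan2(.04,.165),"uw",u,w,"lat",d@[-ex[1],ex[0],0],"F",np.round(s["force"],1),"M",np.round(s["moment"],2))
E
python3 -m pendant '[[0,0.08,-0.33,0,0,0,0.6],[0,0.19,-0.65,0,0,0,0.6],[0,0.24,-0.73,0,0,0,0.6],[0,0.27,-0.71,0,0,0,0.6],[0,0.3,-0.7,0,0,0,0.6],[0,0.34,-0.69,0,0,0,0.6],[0,0,0,0,0,0,0.6]]'
python3 est.py
```

```text
clock: 9.8
tcp_pos: [0.5392, -0.0307, 0.1684]
eef_rot: [[0.298, 0.955, -0.007], [0.955, -0.298, 0.002], [-0.0, -0.007, -1.0]]
force: [-14.4, 3.2, 4.7]
grip_width: 0.0099
r 0.1703847084365538 theta 0.23685587734562646 uw -0.1515458895336752 0.07787677596341899 lat 4.399185333498501e-05 F [-14.4   3.2   4.7] M [0.59 2.46 0.09]
```

```bash
python3 -m pendant '[[0,0.37,-0.67,0,0,0,0.6],[0,0.4,-0.65,0,0,0,0.6],[0,0.43,-0.63,0,0,0,0.6],[0,0.45,-0.61,0,0,0,0.6],[0,0.48,-0.59,0,0,0,0.6],[0,0.51,-0.57,0,0,0,0.6],[0,0.53,-0.55,0,0,0,0.6],[0,0.56,-0.52,0,0,0,0.6],[0,0.58,-0.5,0,0,0,0.6],[0,0,0,0,0,0,0.6]]'
python3 est.py; python3 look.py w5
```

```text
clock: 10.63
tcp_pos: [0.5803, -0.0432, 0.2242]
eef_rot: [[0.298, 0.955, -0.005], [0.955, -0.298, 0.001], [-0.0, -0.005, -1.0]]
force: [-23.9, 7.1, 23.5]
grip_width: 0.0103
r 0.17230150419392082 theta 0.650802841586877 uw -0.10863079447672974 0.13374288332035547 lat 0.00012261436389522906 F [-23.9   7.1  23.5] M [1.19 4.37 0.07]
```

View pics/w5.png

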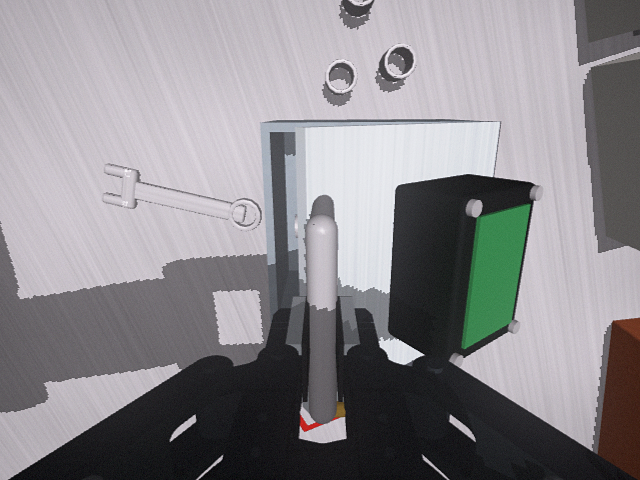

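The lid is at about 0.65 rad, gripped cleanly, with nothing touching the housing or the plate. The force points radially outward, so I'll ease the command outward before going on.

```bash
python3 -m pendant '[[0,-0.15,-0.05,0,0,0,0.6],[0,-0.1,-0.05,0,0,0,0.6],[0,0,0,0,0,0,0.6]]'
python3 est.py
```

```text
clock: 10.93
tcp_pos: [0.5785, -0.0428, 0.2229]
eef_rot: [[0.298, 0.955, -0.003], [0.955, -0.298, 0.001], [0.0, -0.003, -1.0]]
force: [-11.5, 3.8, 9.4]
grip_width: 0.0103
r 0.1724320885922552 theta 0.637809410235402 uw -0.1104429941430562 0.1324204297720114 lat 8.15837092182081e-05 F [-11.5   3.8   9.4] M [0.73 2.25 0.07]
```

```bash
python3 -m pendant '[[0,-0.15,-0.06,0,0,0,0.6],[0,0.6,-0.48,0,0,0,0.6],[0,0.63,-0.46,0,0,0,0.6],[0,0.65,-0.43,0,0,0,0.6],[0,0.67,-0.4,0,0,0,0.6],[0,0.68,-0.37,0,0,0,0.6],[0,0.69,-0.34,0,0,0,0.6],[0,0,0,0,0,0,0.6]]'
python3 est.py
```

```text
clock: 11.6
tcp_pos: [0.6167, -0.0545, 0.2493]
eef_rot: [[0.298, 0.955, 0.002], [0.955, -0.298, 0.0], [0.001, 0.001, -1.0]]
force: [-6.1, 4.0, 10.6]
grip_width: 0.0101
r 0.17377919630915448 theta 0.9150418296025148 uw -0.07052985782010415 0.15882300911937017 lat 7.895636480146145e-05 F [-6.1  4.  10.6] M [0.74 1.42 0.07]
```

```bash
cat > ang.py <<'E'
from h import *
from rig import sense,eyes
s=sense()
for n in("top","side","wrist"):
    c=eyes.read_camera(n)
    if n=="wrist":
        T=np.eye(4);T[:3,:3]=s["eef_rot"];T[:3,3]=s["tcp_pos"];M=np.linalg.inv(T@np.array(c["T_tool_cam"]));c["R"]=M[:3,:3];c["t"]=M[:3,3]
    cv2.imwrite(f"pics/ang_{n}.png",c["img"][:,:,::-1])
    W=world(c);h=cv2.cvtColor(c["img"],cv2.COLOR_RGB2HSV)
    m=(h[...,0]>50)&(h[...,0]<80)&(h[...,1]>80)&(c["range_z"]>0)&(np.linalg.norm(W-[.68,-.07,.18],axis=2)<.15)
    m=cv2.erode(m.astype(np.uint8),np.ones((3,3)))>0
    P=W[m]
    if len(P)<15:print(n,len(P));continue
    a=np.linalg.svd(P-P.mean(0),full_matrices=False);k=a[2][2];k=k*np.sign(k[0] if abs(k[0])>.3 else k[2])
    print(n,len(P),"normal",k.round(3),"lid angle",np.arctan2(np.hypot(k[0],k[1]),k[2]),"ctr",P.mean(0).round(3))
E
python3 ang.py
```

```text
top 0
side 15 normal [ 0.753 -0.235  0.615] lid angle 0.908732700780834 ctr [ 0.681 -0.063  0.198]
wrist 3102 normal [ 0.743 -0.228  0.629] lid angle 0.8905366936931441 ctr [ 0.686 -0.074  0.186]
```

```bash
python3 -m pendant '[[0,0.35,-0.2,0,0,0,0.6],[0,0.7,-0.33,0,0,0,0.6],[0,0.71,-0.3,0,0,0,0.6],[0,0.72,-0.27,0,0,0,0.6],[0,0.72,-0.24,0,0,0,0.6],[0,0.4,-0.12,0,0,0,0.6],[0,0,0,0,0,0,0.6],[0,0,0,0,0,0,0.6]]'
python3 est.py; python3 ang.py
```

```text
clock: 12.42
tcp_pos: [0.651, -0.0651, 0.2624]
eef_rot: [[0.298, 0.955, 0.001], [0.955, -0.298, 0.001], [0.001, 0.001, -1.0]]
force: [-0.8, 5.1, 5.0]
grip_width: 0.0102
r 0.17537168640472275 theta 1.133832655755337 uw -0.03469104246163307 0.1719062534213389 lat 3.750225115961452e-05 F [-0.8  5.1  5. ] M [0.77 0.46 0.08]
top 0
side 0
wrist 1675 normal [ 0.857 -0.262  0.443] lid angle 1.1113738673204479 ctr [ 0.702 -0.079  0.186]
```

View pics/ang_wrist.png

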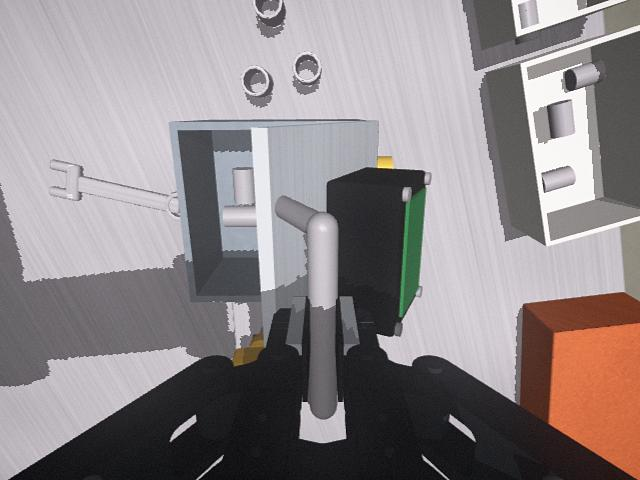

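The bar at u≈322 is still between the pads. However, the TCP sits about 6 mm high relative to it, because the bar rolled towards the tips. I'll re-seat it by loosening to 20 N (still gripping) and pushing down a few mm.

```bash
python3 -m pendant '[[0,0,0,0,0,0,0.6],[0,0,0.1,0,0,0,0.6],[0,0,0.1,0,0,0,0.6],[0,0,0.1,0,0,0,0.6],[0,0,0.1,0,0,0,0.6]]' 20
python3 est.py
```

```text
clock: 12.98
tcp_pos: [0.6511, -0.0651, 0.2622]
eef_rot: [[0.298, 0.955, 0.007], [0.955, -0.298, -0.001], [0.001, 0.007, -1.0]]
force: [-7.3, 5.1, 25.1]
grip_width: 0.0099
r 0.17516235895942137 theta 1.1341306185826179 uw -0.03459847241020575 0.17171137907287745 lat 5.2175938298386695e-05 F [-7.3  5.1 25.1] M [1.   1.3  0.04]
```

Friction holds at 25 N, so the grip is secure. I'll undo the push, restore 40 N and make the last 0.1 rad slowly.

```bash
python3 -m pendant '[[0,0,-0.2,0,0,0,0.6],[0,0,-0.2,0,0,0,0.6],[0,0.25,-0.07,0,0,0,0.6],[0,0.3,-0.07,0,0,0,0.6],[0,0.3,-0.06,0,0,0,0.6],[0,0.25,-0.05,0,0,0,0.6],[0,0.2,-0.04,0,0,0,0.6],[0,0.1,-0.02,0,0,0,0.6],[0,0,0,0,0,0,0.6],[0,0,0,0,0,0,0.6]]' 40
python3 est.py; python3 ang.py
```

```text
clock: 13.82
tcp_pos: [0.6642, -0.0693, 0.2644]
eef_rot: [[0.298, 0.955, -0.001], [0.955, -0.298, 0.001], [0.001, -0.001, -1.0]]
force: [-0.3, 6.1, 3.6]
grip_width: 0.0102
r 0.17510806374624927 theta 1.2139482184457187 uw -0.020790831461072357 0.1738694203018972 lat -6.411734155517817e-05 F [-0.3  6.1  3.6] M [1.1  0.48 0.15]
top 0
side 0
wrist 1204 normal [ 0.888 -0.272  0.372] lid angle 1.1895359990543972 ctr [ 0.709 -0.08   0.186]
```

```bash
python3 -m pendant '[[0,0.15,-0.02,0,0,0,0.6],[0,0.15,-0.02,0,0,0,0.6],[0,0.1,-0.01,0,0,0,0.6],[0,0,0,0,0,0,0.6],[0,0,0,0,0,0,0.6],[0,0,0,0,0,0,0.6],[0,0,0,0,0,0,0.6]]' 40
python3 est.py; python3 ang.py
```

```text
clock: 14.55
tcp_pos: [0.6682, -0.0706, 0.2651]
eef_rot: [[0.298, 0.955, -0.0], [0.955, -0.298, 0.001], [0.001, -0.0, -1.0]]
force: [0.6, 5.7, 4.5]
grip_width: 0.0103
r 0.17535738354743918 theta 1.2382437712387047 uw -0.01658443694376202 0.1745713848712385 lat -0.00022588009461635495 F [0.6 5.7 4.5] M [ 1.03  0.21 -0.01]
top 0
side 0
wrist 1072 normal [ 0.895 -0.274  0.351] lid angle 1.2123807248970175 ctr [ 0.711 -0.081  0.186]
```

View pics/ang_side.png

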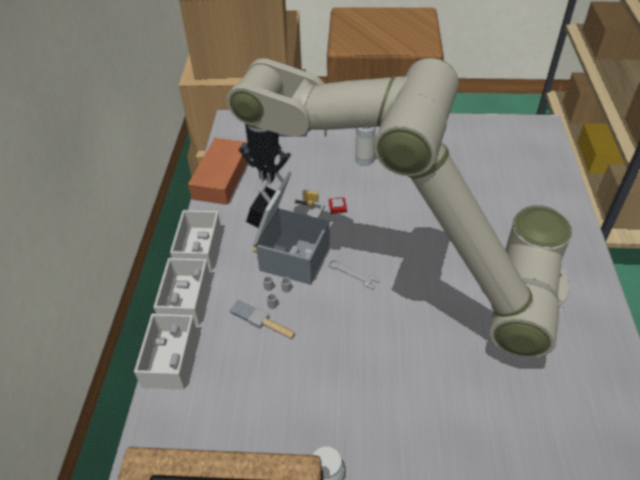

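The side view shows the lid held near upright by the gripper at (265,180), with the wing nut turned at (308,200). The tubes, wrench, magnet, brush and can stand where they did at the start. The two lid angle readings are 1.212 (wrist camera) and 1.238 (arm geometry), both well inside the band.

```bash
python3 -c "
from rig import ctrl;print(ctrl.sign_off())"
```

```text
the job is handed in; nothing more can be done
None
```

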